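# Reload the band coils in reverse order

## Robot

A 6-joint arm with a two-finger parallel gripper is mounted at the origin on the work surface. World frame = base frame: x ahead of the robot, y to its left, z up, the work surface at z = 0. Lengths are in mm, angles in rad, forces in N, time in s.
With the tool pointing down it reaches from about 300 to 775 mm from the base axis. Payload 14.6 kg.
Tool frame: the origin (TCP) lies midway between the tips of the shut fingers; the grasp point (between the pads) lies 19 mm behind it; z points along the fingers, y is the direction in which the jaws open and shut (so a half turn about z gives the same grasp; the last joint's range is limited). The gripper opens to 94 mm and grips with 3 to 60 N. Pads are 16 mm wide; open, the fingers measure 119 mm over their backs; the gripper's body (75 mm by 177 mm) begins 78 mm behind the grasp point.
Start: joints at [1.236, 0.3, 1.521, -0, 1.321, -0.067], TCP at [145.533, 530.386, 205.446] pointing down, gripper open.
Joint ranges: [-3.03, 3.03], [-0.79, 2.21], [0.23, 2.52], [-1.04, 4.18], [0, 3.07], [-2.55, 2.55]. Speed limits (rad/s): [2.22, 2.22, 2.57, 3.14, 3.14, 3.14].

## Interface

Orientations are given as [roll, pitch, yaw] about the fixed x, y, z axes, in that order (R = Rz(yaw) Ry(pitch) Rx(roll)).
In Python, from cell import manip gives the robot as it stands.
- The arm moves only by the tool play_rows, never from a script. Its argument "commands" is a list of rows, each an object of numbers: "x", "y", "z": the shift along the tool's x, y, z in m; "wx", "wy", "wz": the turn, a rotation vector about the tool's x, y, z in degrees; "grip": the opening, from 0 (shut) to 1 (fully open). In form: [{"x": .., "y": .., "z": .., "wx": .., "wy": .., "wz": .., "grip": ..}, ...]. A call has 1 to 20 rows; each row shifts and turns the commanded pose from where the row before left it, along the tool's axes as they then stand; what a row does not reach is not made up. A row lasts 1/8 s, in which the tool goes at most 62.5 mm and 10.7 degrees, less where a joint would pass 70% of its speed; a pose out of reach is approached as far as the arm can. A call is refused whole if a number of a shift passes 0.0625 or a number of a turn 10.7, either way. A call with a gripper value outside its range is refused whole. The fingers move at their own pace and stop on an object; "squeeze" is the grip in N (left out, the last holds). Time passes only in rows, so rows that do not move let the fingers close. It gives the time, the measured TCP pose, the force and the opening at its end, in the units of the state.
- manip.read_state(): the state, without advancing time (a new reading comes with each control period).
- manip.camera(name): name is "side" or "top" or "wrist"; returns (picture, depth): 384x512x3 uint8, red, green, blue; 384x512 float32, mm along the optical axis (not along the pixel's ray), 0 where there is no reading.
- manip.camera_info(name): a dict with "intrinsics" (3x3 intrinsics, pixels), "camera_from_world" (4x4, takes a point from world to camera coordinates); the wrist camera has in their place "tool_from_camera" (4x4, takes a point from camera to tool coordinates, whose origin is the TCP and whose axes are the flange's). Camera axes: x right, y up, looking along -z (the intrinsics and any distortion apply to the point x, -y, -z); pixel columns grow to the right and rows downward; lengths in mm; the calibration is good to about 2 mm. The wrist camera is an equidistant fisheye: a pixel r from the principal point sees the ray r / f radians off the axis. A picture is of the moment at which its call begins: read the wrist's pose just before it. camera_info takes no time and is no camera call.
- manip.sign_off(): hands the job in, once; it reports no verdict.
The state is a dict: "clock": time; "joints": joint angles; "qd": joint speeds; "effort": joint torques, N m; "eef_pos": TCP position; "eef_rot": TCP orientation; "wrist_force": force on the tool from outside, world axes, zero at the start; "moment": the same for the moment, N m; "finger_gap": finger opening in mm.
Only numpy, scipy, OpenCV 4.12 (cv2) and the standard library are available. Lean on these libraries where they do the work, as an engineer would, in place of code of your own. Each camera call takes 0.05 s, during which the arm holds its last target.

## Task

Move the four plug-in coils from the wooden storage rack into the bays of the aluminium loading tray in reverse order: the coil at the left end of the rack goes into the bay at the right end of the tray, the second from the left into the second bay from the right, and so on. Stand each coil upright on the floor of its own bay; set it down, do not drop or topple it.

Things in the scene. Friction and masses are not known exactly. Their poses are not given: they have to be found in the camera images.
- rack: Storage rack: fixed dark wooden board 68 x 256 mm, 12 mm thick, carrying a row of four coloured cups along its y axis at y = +93, +31, -31 and -93 mm, x = 0. Origin at the centre of its underside, z up; its y axis points to the left as seen from the robot (its yaw is within 0.2 rad of 0).
- tray: Loading tray: fixed open aluminium tray 66 x 252 mm, 18 mm high, floor and walls 4 mm thick, divided into a row of four bays along its y axis, each 58 mm by about 58 mm inside, centred at y = +93, +31, -31 and -93 mm, x = 0. Origin at the centre of its underside, z up; its y axis points to the left as seen from the robot (its yaw is within 0.2 rad of 0). Rack and tray lie one behind the other; either may be the nearer.
- coil_red_mid (a point): Plug-in coil with a red cap: loose upright round cylinder 34 mm across, 76 mm high, 60 to 125 g, black foot, copper winding, red top. This point is its centre, 38 mm above its foot; z is its axis. It starts upright in the red cup of the storage rack, its foot 16 mm above the desk.
- coil_yellow_mid (a point): Plug-in coil with a yellow cap: loose upright round cylinder 34 mm across, 76 mm high, 60 to 125 g, black foot, copper winding, yellow top. This point is its centre, 38 mm above its foot; z is its axis. It starts upright in the yellow cup of the storage rack, its foot 16 mm above the desk.
- coil_blue_mid (a point): Plug-in coil with a blue cap: loose upright round cylinder 34 mm across, 76 mm high, 60 to 125 g, black foot, copper winding, blue top. This point is its centre, 38 mm above its foot; z is its axis. It starts upright in the blue cup of the storage rack, its foot 16 mm above the desk.
- coil_white_mid (a point): Plug-in coil with a white cap: loose upright round cylinder 34 mm across, 76 mm high, 60 to 125 g, black foot, copper winding, white top. This point is its centre, 38 mm above its foot; z is its axis. It starts upright in the white cup of the storage rack, its foot 16 mm above the desk.
- cup_red: The red cup fixed on the storage rack, in which the red coil starts: 52 mm across outside, 44 mm inside, 12 mm high, floor 4 mm thick. Origin at the centre of its underside, 12 mm above the desk. The order of the cups along the rack changes from start to start; a cup does not move during the job.
- cup_yellow: The yellow cup fixed on the storage rack, in which the yellow coil starts: 52 mm across outside, 44 mm inside, 12 mm high, floor 4 mm thick. Origin at the centre of its underside, 12 mm above the desk. The order of the cups along the rack changes from start to start; a cup does not move during the job.
- cup_blue: The blue cup fixed on the storage rack, in which the blue coil starts: 52 mm across outside, 44 mm inside, 12 mm high, floor 4 mm thick. Origin at the centre of its underside, 12 mm above the desk. The order of the cups along the rack changes from start to start; a cup does not move during the job.
- cup_white: The white cup fixed on the storage rack, in which the white coil starts: 52 mm across outside, 44 mm inside, 12 mm high, floor 4 mm thick. Origin at the centre of its underside, 12 mm above the desk. The order of the cups along the rack changes from start to start; a cup does not move during the job.

How it is judged:
By the outcome, as a careful person would: the job done as asked, in the order asked, and still so for the second after the job is handed in, with the robot touching nothing.
It also fails if it takes over 102 s, if anything falls off the work surface, if the arm or the gripper's body presses on something with over 40 N, if the wrist force passes 120 N, or if a joint passes its speed limit or range.

## Working session

There is one attempt and no reset: what is moved stays moved. The work goes in short steps, Python scripts to look and compute and a tool call to move; the robot and the scene stay as the last step left them, time stands still between calls to the robot, and variables do not carry over. Pictures are saved under pics/ and viewed, and the job is handed in when it is done.

Besides the shell and the picture viewer there is one more tool, called after "Request:" in YAML: its name, and indented under it one key for each argument. play_rows: Moves the arm, as the interface text tells. Its arguments: {"type":"object","properties":{"commands":{"type":"array"},"squeeze":{"type":"number"}},"required":["commands"]}

```bash
mkdir -p pics; ls; python3 - <<'E'
from cell import manip
import cv2,json
print(manip.read_state())
for n in ("side","top","wrist"):
    p,d=manip.camera(n)
    cv2.imwrite(f"pics/{n}0.png",p[:,:,::-1]); 
    import numpy as np; np.save(f"pics/{n}0d.npy",d); np.save(f"pics/{n}0.npy",p)
    print(n,manip.camera_info(n))
E
```

```text
pics
{'clock': 0.0, 'joints': array([ 1.23640111e+00,  3.00493625e-01,  1.52155388e+00, -1.08901839e-05,
        1.32069878e+00, -6.65774732e-02]), 'qd': array([-0.00060611, -0.00127196,  0.00085223,  0.00075909,  0.00167982,
       -0.00033107]), 'effort': array([-3.80576123e-03, -5.31789351e+01, -3.52742457e+01,  7.06650387e-02,
        2.43756064e-02, -1.08206891e-04]), 'eef_pos': array([145.45594745, 530.1560883 , 204.8854828 ]), 'eef_rot': array([-3.14044088e+00, -6.62237627e-05,  2.87377758e+00]), 'wrist_force': array([-0.11930902, -0.85854504,  0.35865731]), 'moment': array([0.01433305, 0.03054952, 0.02084505]), 'finger_gap': 94.04111956986137}
side {'intrinsics': array([[418.16000167,   0.        , 255.40477105],
       [  0.        , 418.16000167, 192.98739345],
       [  0.        ,   0.        ,   1.        ]]), 'camera_from_world': array([[-7.14241629e-01, -6.99863992e-01,  7.02060139e-03,
         3.82165746e+02],
       [ 3.49270236e-01, -3.47716988e-01,  8.70116773e-01,
        -2.71437679e+02],
       [-6.06522216e-01,  6.23925708e-01,  4.92795609e-01,
        -3.2259
[... 472 characters left out ...]
7.98856184e-02, -5.32360480e-02,  9.95381440e-01,
        -6.86451749e+02],
       [ 0.00000000e+00,  0.00000000e+00,  0.00000000e+00,
         1.00000000e+00]])}
wrist {'intrinsics': array([[297.31863964,   0.        , 259.64816328],
       [  0.        , 297.31863964, 191.0612858 ],
       [  0.        ,   0.        ,   1.        ]]), 'tool_from_camera': array([[-6.13915270e-04,  9.65869022e-01,  2.59030220e-01,
         7.44422979e+01],
       [ 9.99999146e-01,  8.91779866e-04, -9.55208246e-04,
        -1.32936996e-01],
       [-1.15360399e-03,  2.59029412e-01, -9.65868745e-01,
        -1.78455082e+02],
       [ 0.00000000e+00,  0.00000000e+00,  0.00000000e+00,
         1.00000000e+00]])}
```

View pics/top0.png

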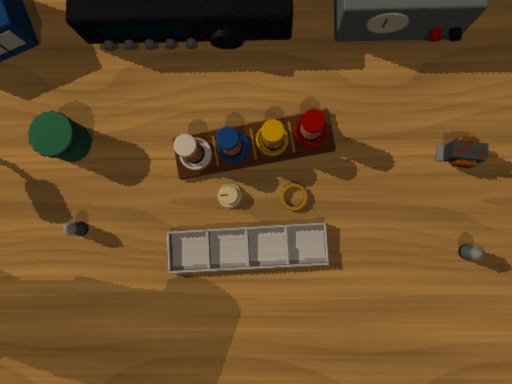

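View pics/side0.png

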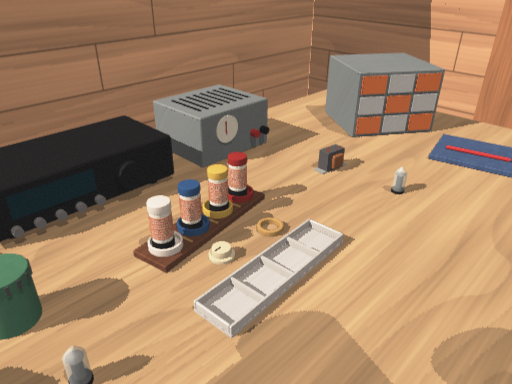

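View pics/wrist0.png

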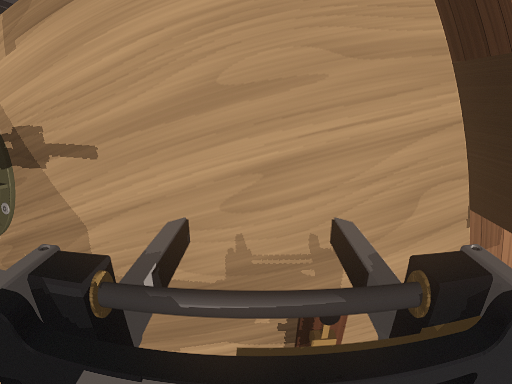

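The top view shows the rack behind the tray. From left (+y) to right the coils are white (188,147), blue (230,138), yellow (272,130) and red (313,120). The tray runs from (168,230) to (328,270), and a loose knob (228,196) and ring (294,196) lie between the two. Next I'll measure positions.

```bash
cat > h.py <<'E'
import numpy as np,cv2
from cell import manip
def cast(name,uv,z):
    I=manip.camera_info(name);K=I["intrinsics"];T=I["camera_from_world"]
    uv=np.atleast_2d(np.float64(uv)); R=T[:3,:3];c=-R.T@T[:3,3]
    d=np.c_[(uv[:,0]-K[0,2])/K[0,0],-(uv[:,1]-K[1,2])/K[1,1],-np.ones(len(uv))]@R
    return c+d*((z-c[2])/d[:,2])[:,None]
def cloud(name,d):
    I=manip.camera_info(name);K=I["intrinsics"];T=I["camera_from_world"]
    v,u=np.mgrid[:384,:512]
    P=np.stack([(u-K[0,2])/K[0,0]*d,-(v-K[1,2])/K[1,1]*d,-d],-1)
    return (P-T[:3,3])@T[:3,:3]
def proj(name,P):
    I=manip.camera_info(name);K=I["intrinsics"];T=I["camera_from_world"]
    p=np.atleast_2d(P)@T[:3,:3].T+T[:3,3]
    return np.c_[K[0,0]*p[:,0]/-p[:,2]+K[0,2],-K[1,1]*p[:,1]/-p[:,2]+K[1,2]]
E
cat > m.py <<'E'
from h import *
for n in ("top","side"):
    p=np.load(f"pics/{n}0.npy");d=np.load(f"pics/{n}0d.npy");W=cloud(n,d)
    hsv=cv2.cvtColor(p,cv2.COLOR_RGB2HSV).astype(int);H,S,V=hsv[...,0],hsv[...,1],hsv[...,2]
    z=W[...,2]
    roi=(d>0)&(W[...,0]>300)&(W[...,0]<750)&(abs(W[...,1])<260)
    top=roi&(z>86)&(z<98)
    cm={"red":((H<6)|(H>174))&(S>150),"yellow":(H>18)&(H<32)&(S>150),"blue":(H>100)&(H<125)&(S>120),"white":(S<60)&(V>90)}
    for c,m in cm.items():
        k=(m&top).astype(np.uint8)
        nn,l,st,ce=cv2.connectedComponentsWithStats(k)
        if nn<2: print(n,c,"none");continue
        i=1+np.argmax(st[1:,4]);q=l==i
        cs,_=cv2.findContours((q).astype(np.uint8),0,1)
        (u,v),r=cv2.minEnclosingCircle(max(cs,key=len))
        print(n,c,st[i],"depth mean",W[q].mean(0).round(1),"ray circ",cast(n,(u,v),92).round(1),"cen",cast(n,ce[i],92).round(1), "n>",(W[q].max(0)-W[q].min(0)).round(0))
    # tray
    t=roi&(S<70)&(z>2)&(z<25)
    nn,l,st,ce=cv2.connectedComponentsWithStats(t.astype(np.uint8))
    i=1+np.argmax(st[1:,4]);q=(l==i)&(z>13)
    pts=W[q][:,:2].astype(np.float32);r=cv2.minAreaRect(pts);print(n,"tray depth",r,st[i],z[q].mean())
    cs,_=cv2.findContours((l==i).astype(np.uint8),0,1);c=max(cs,key=len)[:,0]
    print(" ray z18",cv2.minAreaRect(cast(n,c,18)[:,:2].astype(np.float32)))
    # rack
    t=roi&(V<110)&(z>8)&(z<16)&(W[...,0]>420)
    nn,l,st,ce=cv2.connectedComponentsWithStats(cv2.morphologyEx(t.astype(np.uint8),cv2.MORPH_CLOSE,np.ones((9,9))))
    i=1+np.argmax(st[1:,4]);pts=W[(l==i)&t][:,:2].astype(np.float32);print(n,"rack",cv2.minAreaRect(pts))
    g=(d>0)&(abs(W[...,1])<350)&(z>30)&(W[...,0]>615)&(W[...,0]<1000)
    for y0 in range(-350,350,50):
        s=g&(W[...,1]>y0)&(W[...,1]<y0+50)
        if s.sum(): print(y0,W[s].min(0).round(),W[s].max(0).round())
E
python3 m.py
```

```text
top red [302 109  23  24 425] depth mean [653.  -77.5  92.2] ray circ [[652.9 -77.7  92. ]] cen [[653.1 -77.6  92. ]] n> [32. 31. 10.]
top yellow [261 119  24  24 436] depth mean [639.4 -19.9  92.2] ray circ [[639.3 -20.2  92. ]] cen [[639.4 -19.9  92. ]] n> [33. 33.  9.]
top blue [216 127  23  23 407] depth mean [629.3  45.4  92.2] ray circ [[629.4  45.3  92. ]] cen [[629.4  45.4  92. ]] n> [32. 32.  9.]
top white none
top tray depth ((470.0871276855469, 22.34038543701172), (65.16519165039062, 251.2802276611328), 3.3194046020507812) [ 167  223  162   50 6445] 17.364561884669037
 ray z18 ((470.13714599609375, 22.30542755126953), (65.07147979736328, 250.7060089111328), 3.3186123371124268)
top rack ((636.0914916992188, 12.686599731445312), (68.65850067138672, 256.3892822265625), 10.106302261352539)
-350 [ 615. -341.   30.] [ 816. -300.  112.]
-300 [ 615. -300.   30.] [ 817. -250.  114.]
-250 [ 801. -250.   30.] [ 819. -200.  113.]
-200 [ 800. -200.   30.] [ 820. -150.  114.]
-150 [ 804. -150.   30.] [ 860. -119.  113.]
-100 [637. -95.  30.] [670. -61.  96.]
-50 [623. -50.  30.] [832.  
[... 1074 characters left out ...]
), 3.4324357509613037)
side rack ((635.4505615234375, 13.132682800292969), (65.78253936767578, 255.29989624023438), 10.240992546081543)
-350 [ 616. -338.   36.] [ 973. -300.  114.]
-300 [ 615. -300.   30.] [ 974. -250.  115.]
-250 [ 802. -250.   30.] [ 974. -200.  115.]
-200 [ 800. -200.   30.] [ 975. -150.  115.]
-150 [ 805. -150.   30.] [ 978. -116.  114.]
-100 [638. -93.  30.] [672. -59.  95.]
-50 [624. -48.  30.] [972.  -0.  98.]
0 [615.   0.  30.] [972.  50.  99.]
50 [615.  50.  30.] [973. 100.  98.]
100 [615. 100.  30.] [972. 150.  99.]
150 [794. 150.  30.] [974. 200.  99.]
200 [792. 200.  30.] [970. 250.  98.]
250 [615. 250.  30.] [815. 300.  97.]
300 [615. 300.  30.] [673. 331.  79.]
```

```bash
python3 - <<'E'
from h import *
p=np.load("pics/top0.npy");d=np.load("pics/top0d.npy");W=cloud("top",d);z=W[...,2]
q=(z>88)&(z<97)&(abs(W[...,0]-619)<28)&(abs(W[...,1]-106)<28)
print(q.sum(),W[q].mean(0),W[q].min(0),W[q].max(0))
c=cv2.findContours(q.astype(np.uint8),0,1)[0];(u,v),r=cv2.minEnclosingCircle(max(c,key=len));print(u,v,r,cast("top",(u,v),92))
print(p[q].mean(0))
E
```

```text
423 [619.84989382 106.23884637  92.12394169] [603.6955076   89.85171796  88.18466733] [636.75888658 122.69171669  95.12082564]
184.74575805664062 144.72882080078125 11.731663703918457 [[619.86285382 106.35021878  92.        ]]
[162.01182033 141.83687943 119.48699764]
```

Request:
play_rows:
  commands:
    - {"wz": 9.33, "grip": 1}
    - {"wz": 9.33}
    - {"wz": 9.33}
    - {"wz": 9.33}
    - {"wz": 9.33}
    - {"wz": 9.33}
    - {"wz": 9.33}
    - {"wz": 9.33}
    - {}
    - {}

```text
$.commands[0]: bad value
```

Request:
play_rows:
  commands:
    - {"x": 0, "y": 0, "z": 0, "wx": 0, "wy": 0, "wz": 9.33, "grip": 1.0}
    - {"x": 0, "y": 0, "z": 0, "wx": 0, "wy": 0, "wz": 9.33, "grip": 1.0}
    - {"x": 0, "y": 0, "z": 0, "wx": 0, "wy": 0, "wz": 9.33, "grip": 1.0}
    - {"x": 0, "y": 0, "z": 0, "wx": 0, "wy": 0, "wz": 9.33, "grip": 1.0}
    - {"x": 0, "y": 0, "z": 0, "wx": 0, "wy": 0, "wz": 9.33, "grip": 1.0}
    - {"x": 0, "y": 0, "z": 0, "wx": 0, "wy": 0, "wz": 9.33, "grip": 1.0}
    - {"x": 0, "y": 0, "z": 0, "wx": 0, "wy": 0, "wz": 9.33, "grip": 1.0}
    - {"x": 0, "y": 0, "z": 0, "wx": 0, "wy": 0, "wz": 9.33, "grip": 1.0}
    - {"x": 0, "y": 0, "z": 0, "wx": 0, "wy": 0, "wz": 0, "grip": 1.0}

```text
clock: 1.27
eef_pos: [145.5, 530.3, 205.2]
eef_rot: [-3.141, 0.0, 1.572]
wrist_force: [0.2, -0.3, 0.2]
finger_gap: 94.0
```

Request:
play_rows:
  commands:
    - {"x": -0.0353, "y": 0.0395, "z": 0, "wx": 0, "wy": 0, "wz": 0, "grip": 1.0}
    - {"x": -0.0353, "y": 0.0395, "z": 0, "wx": 0, "wy": 0, "wz": 0, "grip": 1.0}
    - {"x": -0.0353, "y": 0.0395, "z": 0, "wx": 0, "wy": 0, "wz": 0, "grip": 1.0}
    - {"x": -0.0353, "y": 0.0395, "z": 0, "wx": 0, "wy": 0, "wz": 0, "grip": 1.0}
    - {"x": -0.0353, "y": 0.0395, "z": 0, "wx": 0, "wy": 0, "wz": 0, "grip": 1.0}
    - {"x": -0.0353, "y": 0.0395, "z": 0, "wx": 0, "wy": 0, "wz": 0, "grip": 1.0}
    - {"x": -0.0353, "y": 0.0395, "z": 0, "wx": 0, "wy": 0, "wz": 0, "grip": 1.0}
    - {"x": -0.0353, "y": 0.0395, "z": 0, "wx": 0, "wy": 0, "wz": 0, "grip": 1.0}
    - {"x": -0.0353, "y": 0.0395, "z": 0, "wx": 0, "wy": 0, "wz": 0, "grip": 1.0}
    - {"x": -0.0353, "y": 0.0395, "z": 0, "wx": 0, "wy": 0, "wz": 0, "grip": 1.0}
    - {"x": -0.0353, "y": 0.0395, "z": 0, "wx": 0, "wy": 0, "wz": 0, "grip": 1.0}
    - {"x": -0.0353, "y": 0.0395, "z": 0, "wx": 0, "wy": 0, "wz": 0, "grip": 1.0}
    - {"x": 0, "y": 0, "z": 0, "wx": 0, "wy": 0, "wz": 0, "grip": 1.0}
    - {"x": 0, "y": 0, "z": 0, "wx": 0, "wy": 0, "wz": 0, "grip": 1.0}

```text
clock: 3.02
eef_pos: [619.3, 107.2, 205.1]
eef_rot: [-3.141, -0.0, 1.573]
wrist_force: [0.3, -0.3, -0.8]
finger_gap: 94.2
```

```bash
cat >> h.py <<'E'
from scipy.spatial.transform import Rotation as Ro
def wrist(tag,z=92):
    s=manip.read_state();p,d=manip.camera("wrist");cv2.imwrite(f"pics/{tag}.png",p[:,:,::-1])
    I=manip.camera_info("wrist");K=I["intrinsics"];T=I["tool_from_camera"]
    R=Ro.from_euler("xyz",s["eef_rot"]).as_matrix();t=s["eef_pos"]
    v,u=np.mgrid[:384,:512];a=(u-K[0,2])/K[0,0];b=(v-K[1,2])/K[1,1];r=np.hypot(a,b)+1e-9
    D=np.stack([a/r*np.sin(r),-b/r*np.sin(r),-np.cos(r)],-1)
    P=D*(d/np.cos(r))[...,None]
    W=(P@T[:3,:3].T+T[:3,3])@R.T+t
    W[d<=0]=np.nan
    return p,d,W
E
python3 - <<'E'
from h import *
p,d,W=wrist("w1");z=W[...,2]
for n,x,y in (("white",620,106),("blue",629,45)):
    q=(z>89)&(z<95)&(np.hypot(W[...,0]-x,W[...,1]-y)<26)
    print(n,q.sum(),np.nanmean(W[q],0) if q.any() else 0,W[q].min(0),W[q].max(0))
E
```

```text
white 813 [620.44285868 106.93988095  91.12869887] [603.97725505  89.75260124  89.01896256] [636.61569292 122.70760343  93.06022705]
blue 690 [630.39170956  46.84231996  90.98631642] [613.92491799  30.24361017  89.04460697] [647.59767231  62.7447182   93.05674841]
```

View pics/w1.png

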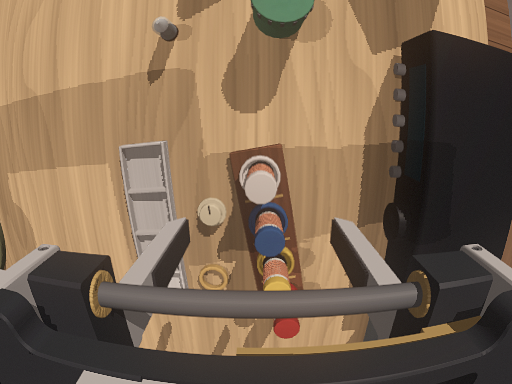

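The wrist view shows the white cap at (262,185). Its position agrees with the top camera to about 1 mm. I'll descend and grip.

Request:
play_rows:
  commands:
    - {"x": -0.001, "y": 0.001, "z": 0.03, "wx": 0, "wy": 0, "wz": 0, "grip": 1.0}
    - {"x": 0, "y": 0, "z": 0.035, "wx": 0, "wy": 0, "wz": 0, "grip": 1.0}
    - {"x": 0, "y": 0, "z": 0.035, "wx": 0, "wy": 0, "wz": 0, "grip": 1.0}
    - {"x": 0, "y": 0, "z": 0.035, "wx": 0, "wy": 0, "wz": 0, "grip": 1.0}
    - {"x": 0, "y": 0, "z": 0.018, "wx": 0, "wy": 0, "wz": 0, "grip": 1.0}
    - {"x": 0, "y": 0, "z": 0, "wx": 0, "wy": 0, "wz": 0, "grip": 0.5}
    - {"x": 0, "y": 0, "z": 0, "wx": 0, "wy": 0, "wz": 0, "grip": 0.4}
    - {"x": 0, "y": 0, "z": 0, "wx": 0, "wy": 0, "wz": 0, "grip": 0.3}
    - {"x": 0, "y": 0, "z": 0, "wx": 0, "wy": 0, "wz": 0, "grip": 0.3}
    - {"x": 0, "y": 0, "z": 0, "wx": 0, "wy": 0, "wz": 0, "grip": 0.3}
    - {"x": 0, "y": 0, "z": 0, "wx": 0, "wy": 0, "wz": 0, "grip": 0.3}
    - {"x": 0, "y": 0, "z": 0, "wx": 0, "wy": 0, "wz": 0, "grip": 0.3}
  squeeze: 15

```text
clock: 4.58
eef_pos: [620.6, 105.9, 52.5]
eef_rot: [-3.141, -0.0, 1.571]
wrist_force: [0.4, -0.5, 1.5]
finger_gap: 33.7
```

Request:
play_rows:
  commands:
    - {"x": 0, "y": 0, "z": -0.01, "wx": 0, "wy": 0, "wz": 0, "grip": 0.2}
    - {"x": 0, "y": 0, "z": -0.03, "wx": 0, "wy": 0, "wz": 0, "grip": 0.2}
    - {"x": 0, "y": 0, "z": -0.035, "wx": 0, "wy": 0, "wz": 0, "grip": 0.2}
    - {"x": 0, "y": 0, "z": -0.025, "wx": 0, "wy": 0, "wz": 0, "grip": 0.2}
    - {"x": 0, "y": 0, "z": 0, "wx": 0, "wy": 0, "wz": 0, "grip": 0.2}
    - {"x": -0.0155, "y": -0.0125, "z": 0, "wx": 0, "wy": 0, "wz": 0, "grip": 0.2}
    - {"x": -0.029, "y": -0.024, "z": 0, "wx": 0, "wy": 0, "wz": 0, "grip": 0.2}
    - {"x": -0.029, "y": -0.024, "z": 0, "wx": 0, "wy": 0, "wz": 0, "grip": 0.2}
    - {"x": -0.029, "y": -0.024, "z": 0, "wx": 0, "wy": 0, "wz": 0, "grip": 0.2}
    - {"x": -0.029, "y": -0.024, "z": 0, "wx": 0, "wy": 0, "wz": 0, "grip": 0.2}
    - {"x": -0.029, "y": -0.024, "z": 0, "wx": 0, "wy": 0, "wz": 0, "grip": 0.2}
    - {"x": -0.0155, "y": -0.0125, "z": 0, "wx": 0, "wy": 0, "wz": 0, "grip": 0.2}
    - {"x": 0, "y": 0, "z": 0, "wx": 0, "wy": 0, "wz": 0, "grip": 0.2}
    - {"x": 0, "y": 0, "z": 0, "wx": 0, "wy": 0, "wz": 0, "grip": 0.2}

```text
clock: 6.32
eef_pos: [476.2, -69.6, 152.3]
eef_rot: [-3.142, -0.0, 1.571]
wrist_force: [-0.3, -0.5, -0.7]
finger_gap: 33.5
```

```bash
python3 - <<'E'
from h import *
p,d=manip.camera("side");cv2.imwrite("pics/s2.png",p[:,:,::-1])
p,d=manip.camera("top");cv2.imwrite("pics/t2.png",p[:,:,::-1])
E
```

```text
(no output)
```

View pics/s2.png

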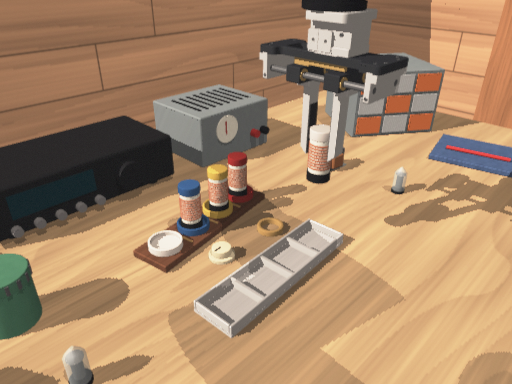

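The white coil is upright in the jaws at (319,152), above the tray's right-hand end, and its cup at (165,242) is empty. I'll lower it into the bay.

Request:
play_rows:
  commands:
    - {"x": -0.001, "y": 0, "z": 0.02, "wx": 0, "wy": 0, "wz": 0, "grip": 0.2}
    - {"x": 0, "y": 0, "z": 0.03, "wx": 0, "wy": 0, "wz": 0, "grip": 0.2}
    - {"x": 0, "y": 0, "z": 0.03, "wx": 0, "wy": 0, "wz": 0, "grip": 0.2}
    - {"x": 0, "y": 0, "z": 0.02, "wx": 0, "wy": 0, "wz": 0, "grip": 0.2}
    - {"x": 0, "y": 0, "z": 0.008, "wx": 0, "wy": 0, "wz": 0, "grip": 0.2}
    - {"x": 0, "y": 0, "z": 0.002, "wx": 0, "wy": 0, "wz": 0, "grip": 0.2}
    - {"x": 0, "y": 0, "z": 0, "wx": 0, "wy": 0, "wz": 0, "grip": 0.2}
    - {"x": 0, "y": 0, "z": 0, "wx": 0, "wy": 0, "wz": 0, "grip": 0.2}

```text
clock: 7.42
eef_pos: [476.1, -71.2, 43.1]
eef_rot: [3.14, 0.0, 1.571]
wrist_force: [0.2, 0.0, -1.7]
finger_gap: 33.7
```

Request:
play_rows:
  commands:
    - {"x": 0, "y": 0, "z": 0.001, "wx": 0, "wy": 0, "wz": 0, "grip": 0.2}
    - {"x": 0, "y": 0, "z": 0.001, "wx": 0, "wy": 0, "wz": 0, "grip": 0.2}
    - {"x": 0, "y": 0, "z": 0.0, "wx": 0, "wy": 0, "wz": 0, "grip": 0.2}
    - {"x": 0, "y": 0, "z": 0, "wx": 0, "wy": 0, "wz": 0, "grip": 0.2}

```text
clock: 7.92
eef_pos: [475.7, -71.1, 40.5]
eef_rot: [3.142, 0.0, 1.571]
wrist_force: [0.1, -0.4, -1.2]
finger_gap: 33.8
```

Request:
play_rows:
  commands:
    - {"x": 0, "y": 0, "z": 0.0007, "wx": 0, "wy": 0, "wz": 0, "grip": 0.2}
    - {"x": 0, "y": 0, "z": 0, "wx": 0, "wy": 0, "wz": 0, "grip": 0.2}
    - {"x": 0, "y": 0, "z": 0, "wx": 0, "wy": 0, "wz": 0, "grip": 0.2}

```text
clock: 8.3
eef_pos: [475.8, -71.2, 40.4]
eef_rot: [3.141, 0.0, 1.571]
wrist_force: [-4.0, 1.0, 9.3]
finger_gap: 33.7
```

```bash
python3 - <<'E'
from h import *
print(manip.read_state()["wrist_force"],manip.read_state()["eef_pos"])
p,d=manip.camera("side");cv2.imwrite("pics/s3.png",cv2.resize(p[180:330,230:430,::-1],None,fx=4,fy=4))
E
```

```text
[-3.99085534  0.96496733  9.34583398] [475.77409041 -71.17133235  40.38552259]
```

View pics/s3.png

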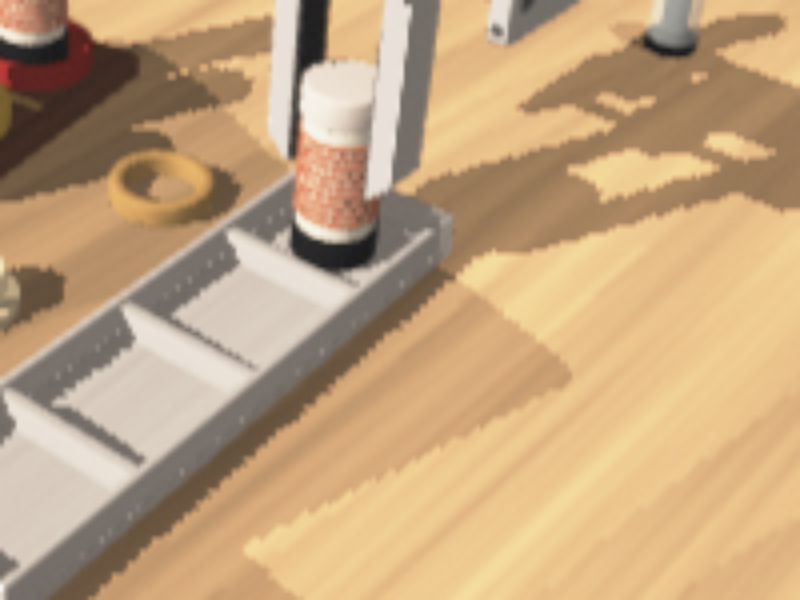

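Contact at 9 N, at the predicted height, with the white coil's foot inside the right-hand bay. I'll release it, go up and move above the blue coil.

Request:
play_rows:
  commands:
    - {"x": 0, "y": 0, "z": -0.0004, "wx": 0, "wy": 0, "wz": 0, "grip": 0.4}
    - {"x": 0, "y": 0, "z": 0, "wx": 0, "wy": 0, "wz": 0, "grip": 0.5}
    - {"x": 0, "y": 0, "z": 0, "wx": 0, "wy": 0, "wz": 0, "grip": 0.8}
    - {"x": 0, "y": 0, "z": 0, "wx": 0, "wy": 0, "wz": 0, "grip": 1.0}
    - {"x": 0, "y": 0, "z": -0.02, "wx": 0, "wy": 0, "wz": 0, "grip": 1.0}
    - {"x": 0, "y": 0, "z": -0.04, "wx": 0, "wy": 0, "wz": 0, "grip": 1.0}
    - {"x": 0, "y": 0, "z": -0.04, "wx": 0, "wy": 0, "wz": 0, "grip": 1.0}
    - {"x": 0.0102, "y": 0.014, "z": -0.01, "wx": 0, "wy": 0, "wz": 0, "grip": 1.0}
    - {"x": 0.027, "y": 0.035, "z": 0, "wx": 0, "wy": 0, "wz": 0, "grip": 1.0}
    - {"x": 0.027, "y": 0.035, "z": 0, "wx": 0, "wy": 0, "wz": 0, "grip": 1.0}
    - {"x": 0.027, "y": 0.035, "z": 0, "wx": 0, "wy": 0, "wz": 0, "grip": 1.0}
    - {"x": 0.026, "y": 0.035, "z": 0, "wx": 0, "wy": 0, "wz": 0, "grip": 1.0}
    - {"x": 0, "y": 0, "z": 0, "wx": 0, "wy": 0, "wz": 0, "grip": 1.0}
    - {"x": 0, "y": 0, "z": 0, "wx": 0, "wy": 0, "wz": 0, "grip": 1.0}

```text
clock: 10.1
eef_pos: [629.2, 45.9, 149.7]
eef_rot: [-3.141, 0.0, 1.571]
wrist_force: [-0.1, -0.6, 0.2]
finger_gap: 94.0
```

```bash
python3 - <<'E'
from h import *
p,d=manip.camera("side");cv2.imwrite("pics/s4.png",p[:,:,::-1])
E
```

```text
(no output)
```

View pics/s4.png

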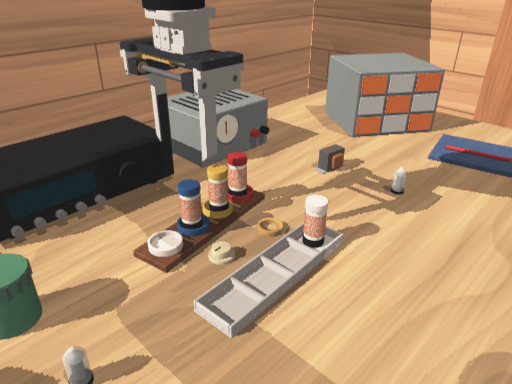

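The white coil stands upright in the right-hand bay at (315,222). Next is the blue coil.

Request:
play_rows:
  commands:
    - {"x": 0, "y": 0.0005, "z": 0.03, "wx": 0, "wy": 0, "wz": 0, "grip": 1.0}
    - {"x": 0, "y": 0, "z": 0.035, "wx": 0, "wy": 0, "wz": 0, "grip": 1.0}
    - {"x": 0, "y": 0, "z": 0.025, "wx": 0, "wy": 0, "wz": 0, "grip": 1.0}
    - {"x": 0, "y": 0, "z": 0.007, "wx": 0, "wy": 0, "wz": 0, "grip": 1.0}
    - {"x": 0, "y": 0, "z": 0, "wx": 0, "wy": 0, "wz": 0, "grip": 0.5}
    - {"x": 0, "y": 0, "z": 0, "wx": 0, "wy": 0, "wz": 0, "grip": 0.4}
    - {"x": 0, "y": 0, "z": 0, "wx": 0, "wy": 0, "wz": 0, "grip": 0.3}
    - {"x": 0, "y": 0, "z": 0, "wx": 0, "wy": 0, "wz": 0, "grip": 0.3}
    - {"x": 0, "y": 0, "z": 0, "wx": 0, "wy": 0, "wz": 0, "grip": 0.2}
    - {"x": 0, "y": 0, "z": 0, "wx": 0, "wy": 0, "wz": 0, "grip": 0.2}
    - {"x": 0, "y": 0, "z": 0, "wx": 0, "wy": 0, "wz": 0, "grip": 0.2}
  squeeze: 15

```text
clock: 11.52
eef_pos: [630.2, 46.1, 53.2]
eef_rot: [-3.142, 0.0, 1.571]
wrist_force: [0.1, 0.7, -0.8]
finger_gap: 34.1
```

Request:
play_rows:
  commands:
    - {"x": 0, "y": 0, "z": -0.01, "wx": 0, "wy": 0, "wz": 0, "grip": 0.2}
    - {"x": 0, "y": 0, "z": -0.03, "wx": 0, "wy": 0, "wz": 0, "grip": 0.2}
    - {"x": 0, "y": 0, "z": -0.035, "wx": 0, "wy": 0, "wz": 0, "grip": 0.2}
    - {"x": 0, "y": 0, "z": -0.025, "wx": 0, "wy": 0, "wz": 0, "grip": 0.2}
    - {"x": -0.005, "y": -0.015, "z": 0, "wx": 0, "wy": 0, "wz": 0, "grip": 0.2}
    - {"x": -0.011, "y": -0.032, "z": 0, "wx": 0, "wy": 0, "wz": 0, "grip": 0.2}
    - {"x": -0.011, "y": -0.032, "z": 0, "wx": 0, "wy": 0, "wz": 0, "grip": 0.2}
    - {"x": -0.011, "y": -0.032, "z": 0, "wx": 0, "wy": 0, "wz": 0, "grip": 0.2}
    - {"x": -0.011, "y": -0.032, "z": 0, "wx": 0, "wy": 0, "wz": 0, "grip": 0.2}
    - {"x": -0.0055, "y": -0.015, "z": 0, "wx": 0, "wy": 0, "wz": 0, "grip": 0.2}
    - {"x": 0, "y": 0, "z": 0, "wx": 0, "wy": 0, "wz": 0, "grip": 0.2}
    - {"x": 0, "y": 0, "z": 0.02, "wx": 0, "wy": 0, "wz": 0, "grip": 0.2}
    - {"x": 0, "y": 0, "z": 0.03, "wx": 0, "wy": 0, "wz": 0, "grip": 0.2}
    - {"x": 0, "y": 0, "z": 0.03, "wx": 0, "wy": 0, "wz": 0, "grip": 0.2}
    - {"x": 0, "y": 0, "z": 0.02, "wx": 0, "wy": 0, "wz": 0, "grip": 0.2}
    - {"x": 0, "y": 0, "z": 0.008, "wx": 0, "wy": 0, "wz": 0, "grip": 0.2}
    - {"x": 0, "y": 0, "z": 0.002, "wx": 0, "wy": 0, "wz": 0, "grip": 0.2}
    - {"x": 0, "y": 0, "z": 0, "wx": 0, "wy": 0, "wz": 0, "grip": 0.2}
    - {"x": 0, "y": 0, "z": 0, "wx": 0, "wy": 0, "wz": 0, "grip": 0.2}

```text
clock: 13.9
eef_pos: [472.6, -8.4, 43.8]
eef_rot: [3.14, 0.0, 1.571]
wrist_force: [-0.4, 0.2, -1.2]
finger_gap: 33.7
```

Request:
play_rows:
  commands:
    - {"x": 0, "y": 0, "z": 0.001, "wx": 0, "wy": 0, "wz": 0, "grip": 0.2}
    - {"x": 0, "y": 0, "z": 0.001, "wx": 0, "wy": 0, "wz": 0, "grip": 0.2}
    - {"x": 0, "y": 0, "z": 0.0004, "wx": 0, "wy": 0, "wz": 0, "grip": 0.2}
    - {"x": 0, "y": 0, "z": 0, "wx": 0, "wy": 0, "wz": 0, "grip": 0.2}
    - {"x": 0, "y": 0, "z": 0, "wx": 0, "wy": 0, "wz": 0, "grip": 0.2}

```text
clock: 14.52
eef_pos: [472.3, -8.4, 41.0]
eef_rot: [3.141, 0.0, 1.571]
wrist_force: [-2.2, 0.0, 5.9]
finger_gap: 33.5
```

```bash
python3 - <<'E'
from h import *
p,d=manip.camera("side");cv2.imwrite("pics/s5.png",cv2.resize(p[130:330,180:430,::-1],None,fx=3,fy=3))
E
```

```text
(no output)
```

View pics/s5.png

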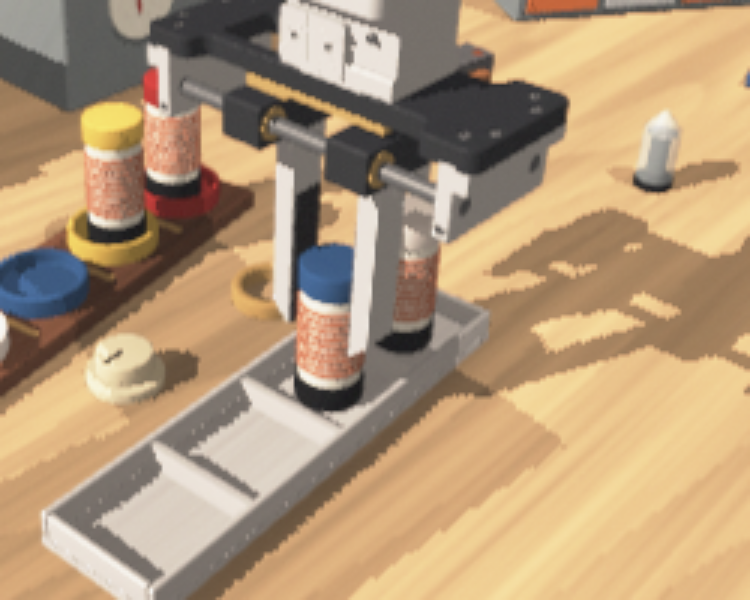

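The blue coil is in the second bay from the right, with a 6 N floor contact. I'll release it and go to the yellow coil.

Request:
play_rows:
  commands:
    - {"x": 0, "y": 0, "z": -0.0002, "wx": 0, "wy": 0, "wz": 0, "grip": 0.4}
    - {"x": 0, "y": 0, "z": 0, "wx": 0, "wy": 0, "wz": 0, "grip": 0.5}
    - {"x": 0, "y": 0, "z": 0, "wx": 0, "wy": 0, "wz": 0, "grip": 0.8}
    - {"x": 0, "y": 0, "z": 0, "wx": 0, "wy": 0, "wz": 0, "grip": 1.0}
    - {"x": 0, "y": 0, "z": -0.02, "wx": 0, "wy": 0, "wz": 0, "grip": 1.0}
    - {"x": 0, "y": 0, "z": -0.04, "wx": 0, "wy": 0, "wz": 0, "grip": 1.0}
    - {"x": 0, "y": 0, "z": -0.04, "wx": 0, "wy": 0, "wz": 0, "grip": 1.0}
    - {"x": -0.0013, "y": 0.017, "z": -0.01, "wx": 0, "wy": 0, "wz": 0, "grip": 1.0}
    - {"x": -0.003, "y": 0.04, "z": 0, "wx": 0, "wy": 0, "wz": 0, "grip": 1.0}
    - {"x": -0.003, "y": 0.04, "z": 0, "wx": 0, "wy": 0, "wz": 0, "grip": 1.0}
    - {"x": -0.003, "y": 0.04, "z": 0, "wx": 0, "wy": 0, "wz": 0, "grip": 1.0}
    - {"x": -0.001, "y": 0.0305, "z": 0, "wx": 0, "wy": 0, "wz": 0, "grip": 1.0}
    - {"x": 0, "y": 0, "z": 0, "wx": 0, "wy": 0, "wz": 0, "grip": 1.0}
    - {"x": 0, "y": 0, "z": 0, "wx": 0, "wy": 0, "wz": 0, "grip": 1.0}

```text
clock: 16.32
eef_pos: [639.0, -19.6, 150.6]
eef_rot: [-3.141, -0.0, 1.571]
wrist_force: [-0.4, 0.1, 0.2]
finger_gap: 94.0
```

```bash
python3 - <<'E'
from h import *
p,d=manip.camera("side");cv2.imwrite("pics/s6.png",p[:,:,::-1])
E
```

```text
(no output)
```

View pics/s6.png

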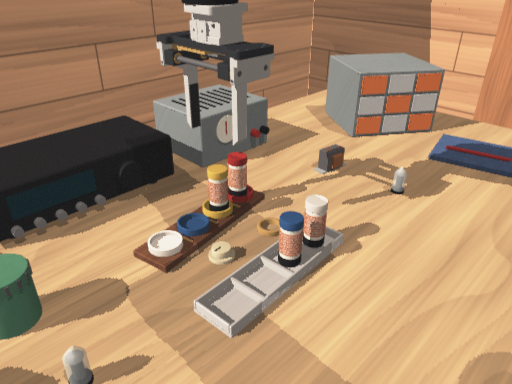

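White (315,222) and blue (290,240) both stand upright in the tray. I'll grip yellow.

Request:
play_rows:
  commands:
    - {"x": 0, "y": 0.0005, "z": 0.03, "wx": 0, "wy": 0, "wz": 0, "grip": 1.0}
    - {"x": 0, "y": 0, "z": 0.035, "wx": 0, "wy": 0, "wz": 0, "grip": 1.0}
    - {"x": 0, "y": 0, "z": 0.025, "wx": 0, "wy": 0, "wz": 0, "grip": 1.0}
    - {"x": 0, "y": 0, "z": 0.008, "wx": 0, "wy": 0, "wz": 0, "grip": 1.0}
    - {"x": 0, "y": 0, "z": 0, "wx": 0, "wy": 0, "wz": 0, "grip": 0.5}
    - {"x": 0, "y": 0, "z": 0, "wx": 0, "wy": 0, "wz": 0, "grip": 0.4}
    - {"x": 0, "y": 0, "z": 0, "wx": 0, "wy": 0, "wz": 0, "grip": 0.3}
    - {"x": 0, "y": 0, "z": 0, "wx": 0, "wy": 0, "wz": 0, "grip": 0.3}
    - {"x": 0, "y": 0, "z": 0, "wx": 0, "wy": 0, "wz": 0, "grip": 0.2}
    - {"x": 0, "y": 0, "z": 0, "wx": 0, "wy": 0, "wz": 0, "grip": 0.2}
    - {"x": 0, "y": 0, "z": 0, "wx": 0, "wy": 0, "wz": 0, "grip": 0.2}
  squeeze: 15

```text
clock: 17.75
eef_pos: [640.2, -19.7, 52.9]
eef_rot: [-3.142, 0.0, 1.571]
wrist_force: [-0.3, -0.3, -0.2]
finger_gap: 33.8
```

Request:
play_rows:
  commands:
    - {"x": 0, "y": 0, "z": -0.01, "wx": 0, "wy": 0, "wz": 0, "grip": 0.2}
    - {"x": 0, "y": 0, "z": -0.03, "wx": 0, "wy": 0, "wz": 0, "grip": 0.2}
    - {"x": 0, "y": 0, "z": -0.035, "wx": 0, "wy": 0, "wz": 0, "grip": 0.2}
    - {"x": 0, "y": 0, "z": -0.025, "wx": 0, "wy": 0, "wz": 0, "grip": 0.2}
    - {"x": 0.0073, "y": -0.018, "z": 0, "wx": 0, "wy": 0, "wz": 0, "grip": 0.2}
    - {"x": 0.0146, "y": -0.034, "z": 0, "wx": 0, "wy": 0, "wz": 0, "grip": 0.2}
    - {"x": 0.0146, "y": -0.034, "z": 0, "wx": 0, "wy": 0, "wz": 0, "grip": 0.2}
    - {"x": 0.0146, "y": -0.034, "z": 0, "wx": 0, "wy": 0, "wz": 0, "grip": 0.2}
    - {"x": 0.0146, "y": -0.034, "z": 0, "wx": 0, "wy": 0, "wz": 0, "grip": 0.2}
    - {"x": 0.0073, "y": -0.018, "z": 0, "wx": 0, "wy": 0, "wz": 0, "grip": 0.2}
    - {"x": 0, "y": 0, "z": 0, "wx": 0, "wy": 0, "wz": 0, "grip": 0.2}
    - {"x": 0, "y": 0, "z": 0.02, "wx": 0, "wy": 0, "wz": 0, "grip": 0.2}
    - {"x": 0, "y": 0, "z": 0.03, "wx": 0, "wy": 0, "wz": 0, "grip": 0.2}
    - {"x": 0, "y": 0, "z": 0.03, "wx": 0, "wy": 0, "wz": 0, "grip": 0.2}
    - {"x": 0, "y": 0, "z": 0.02, "wx": 0, "wy": 0, "wz": 0, "grip": 0.2}
    - {"x": 0, "y": 0, "z": 0.008, "wx": 0, "wy": 0, "wz": 0, "grip": 0.2}
    - {"x": 0, "y": 0, "z": 0.002, "wx": 0, "wy": 0, "wz": 0, "grip": 0.2}
    - {"x": 0, "y": 0, "z": 0, "wx": 0, "wy": 0, "wz": 0, "grip": 0.2}
    - {"x": 0, "y": 0, "z": 0, "wx": 0, "wy": 0, "wz": 0, "grip": 0.2}

```text
clock: 20.12
eef_pos: [468.6, 53.3, 43.6]
eef_rot: [3.14, -0.0, 1.571]
wrist_force: [0.9, -0.6, -0.8]
finger_gap: 33.6
```

Request:
play_rows:
  commands:
    - {"x": 0, "y": 0, "z": 0.001, "wx": 0, "wy": 0, "wz": 0, "grip": 0.2}
    - {"x": 0, "y": 0, "z": 0.001, "wx": 0, "wy": 0, "wz": 0, "grip": 0.2}
    - {"x": 0, "y": 0, "z": 0.0003, "wx": 0, "wy": 0, "wz": 0, "grip": 0.2}
    - {"x": 0, "y": 0, "z": 0, "wx": 0, "wy": 0, "wz": 0, "grip": 0.2}
    - {"x": 0, "y": 0, "z": 0, "wx": 0, "wy": 0, "wz": 0, "grip": 0.2}

```text
clock: 20.75
eef_pos: [468.2, 53.3, 40.8]
eef_rot: [3.141, -0.0, 1.571]
wrist_force: [-1.7, -0.5, 4.9]
finger_gap: 33.7
```

```bash
python3 - <<'E'
from h import *
p,d=manip.camera("side");cv2.imwrite("pics/s7.png",cv2.resize(p[130:330,180:430,::-1],None,fx=3,fy=3))
E
```

```text
(no output)
```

View pics/s7.png

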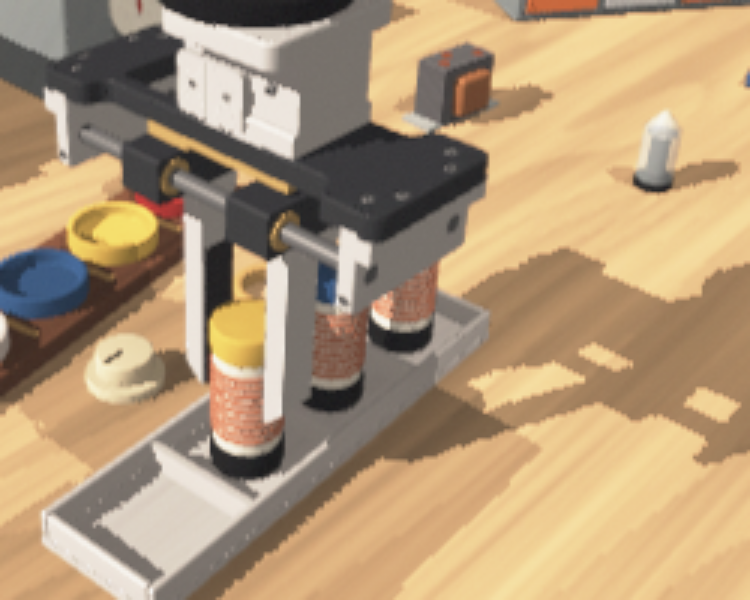

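Yellow is on the floor of the third bay from the right, with a 5 N contact. I'll release it and go to red.

Request:
play_rows:
  commands:
    - {"x": 0, "y": 0, "z": -0.0002, "wx": 0, "wy": 0, "wz": 0, "grip": 0.4}
    - {"x": 0, "y": 0, "z": 0, "wx": 0, "wy": 0, "wz": 0, "grip": 0.5}
    - {"x": 0, "y": 0, "z": 0, "wx": 0, "wy": 0, "wz": 0, "grip": 0.8}
    - {"x": 0, "y": 0, "z": 0, "wx": 0, "wy": 0, "wz": 0, "grip": 1.0}
    - {"x": 0, "y": 0, "z": -0.02, "wx": 0, "wy": 0, "wz": 0, "grip": 1.0}
    - {"x": 0, "y": 0, "z": -0.04, "wx": 0, "wy": 0, "wz": 0, "grip": 1.0}
    - {"x": 0, "y": 0, "z": -0.04, "wx": 0, "wy": 0, "wz": 0, "grip": 1.0}
    - {"x": -0.0073, "y": 0.0105, "z": -0.01, "wx": 0, "wy": 0, "wz": 0, "grip": 1.0}
    - {"x": -0.029, "y": 0.041, "z": 0, "wx": 0, "wy": 0, "wz": 0, "grip": 1.0}
    - {"x": -0.029, "y": 0.041, "z": 0, "wx": 0, "wy": 0, "wz": 0, "grip": 1.0}
    - {"x": -0.029, "y": 0.041, "z": 0, "wx": 0, "wy": 0, "wz": 0, "grip": 1.0}
    - {"x": -0.029, "y": 0.041, "z": 0, "wx": 0, "wy": 0, "wz": 0, "grip": 1.0}
    - {"x": -0.0073, "y": 0.0105, "z": 0, "wx": 0, "wy": 0, "wz": 0, "grip": 1.0}
    - {"x": 0, "y": 0, "z": 0, "wx": 0, "wy": 0, "wz": 0, "grip": 1.0}
    - {"x": 0, "y": 0, "z": 0, "wx": 0, "wy": 0, "wz": 0, "grip": 1.0}

```text
clock: 22.68
eef_pos: [652.7, -77.0, 150.1]
eef_rot: [-3.141, -0.0, 1.571]
wrist_force: [-1.0, -0.1, 0.3]
finger_gap: 93.7
```

```bash
python3 - <<'E'
from h import *
p,d=manip.camera("side");cv2.imwrite("pics/s8.png",p[:,:,::-1])
E
```

```text
(no output)
```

View pics/s8.png

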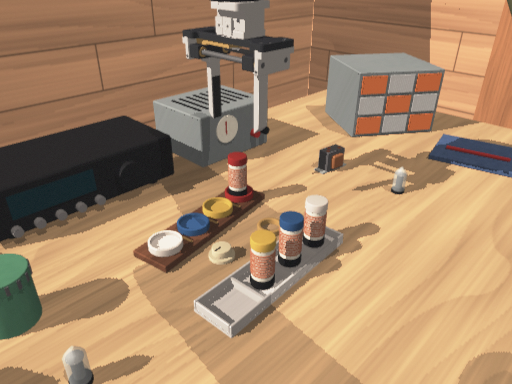

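Three coils stand in the tray, and red is still in its cup at (237,175). I'll grip it.

Request:
play_rows:
  commands:
    - {"x": 0, "y": 0.0005, "z": 0.03, "wx": 0, "wy": 0, "wz": 0, "grip": 1.0}
    - {"x": 0, "y": 0, "z": 0.035, "wx": 0, "wy": 0, "wz": 0, "grip": 1.0}
    - {"x": 0, "y": 0, "z": 0.025, "wx": 0, "wy": 0, "wz": 0, "grip": 1.0}
    - {"x": 0, "y": 0, "z": 0.0075, "wx": 0, "wy": 0, "wz": 0, "grip": 1.0}
    - {"x": 0, "y": 0, "z": 0, "wx": 0, "wy": 0, "wz": 0, "grip": 0.5}
    - {"x": 0, "y": 0, "z": 0, "wx": 0, "wy": 0, "wz": 0, "grip": 0.4}
    - {"x": 0, "y": 0, "z": 0, "wx": 0, "wy": 0, "wz": 0, "grip": 0.3}
    - {"x": 0, "y": 0, "z": 0, "wx": 0, "wy": 0, "wz": 0, "grip": 0.3}
    - {"x": 0, "y": 0, "z": 0, "wx": 0, "wy": 0, "wz": 0, "grip": 0.2}
    - {"x": 0, "y": 0, "z": 0, "wx": 0, "wy": 0, "wz": 0, "grip": 0.2}
    - {"x": 0, "y": 0, "z": 0, "wx": 0, "wy": 0, "wz": 0, "grip": 0.2}
  squeeze: 15

```text
clock: 24.1
eef_pos: [653.7, -77.3, 53.4]
eef_rot: [3.142, 0.0, 1.571]
wrist_force: [0.1, -0.3, -0.1]
finger_gap: 33.8
```

Request:
play_rows:
  commands:
    - {"x": 0, "y": 0, "z": -0.01, "wx": 0, "wy": 0, "wz": 0, "grip": 0.2}
    - {"x": 0, "y": 0, "z": -0.03, "wx": 0, "wy": 0, "wz": 0, "grip": 0.2}
    - {"x": 0, "y": 0, "z": -0.035, "wx": 0, "wy": 0, "wz": 0, "grip": 0.2}
    - {"x": 0, "y": 0, "z": -0.025, "wx": 0, "wy": 0, "wz": 0, "grip": 0.2}
    - {"x": 0.016, "y": -0.0157, "z": 0, "wx": 0, "wy": 0, "wz": 0, "grip": 0.2}
    - {"x": 0.0321, "y": -0.0315, "z": 0, "wx": 0, "wy": 0, "wz": 0, "grip": 0.2}
    - {"x": 0.0321, "y": -0.0315, "z": 0, "wx": 0, "wy": 0, "wz": 0, "grip": 0.2}
    - {"x": 0.0321, "y": -0.0315, "z": 0, "wx": 0, "wy": 0, "wz": 0, "grip": 0.2}
    - {"x": 0.0321, "y": -0.0315, "z": 0, "wx": 0, "wy": 0, "wz": 0, "grip": 0.2}
    - {"x": 0.0321, "y": -0.0315, "z": 0, "wx": 0, "wy": 0, "wz": 0, "grip": 0.2}
    - {"x": 0.016, "y": -0.0157, "z": 0, "wx": 0, "wy": 0, "wz": 0, "grip": 0.2}
    - {"x": 0, "y": 0, "z": 0, "wx": 0, "wy": 0, "wz": 0, "grip": 0.2}
    - {"x": 0, "y": 0, "z": 0.02, "wx": 0, "wy": 0, "wz": 0, "grip": 0.2}
    - {"x": 0, "y": 0, "z": 0.03, "wx": 0, "wy": 0, "wz": 0, "grip": 0.2}
    - {"x": 0, "y": 0, "z": 0.03, "wx": 0, "wy": 0, "wz": 0, "grip": 0.2}
    - {"x": 0, "y": 0, "z": 0.02, "wx": 0, "wy": 0, "wz": 0, "grip": 0.2}
    - {"x": 0, "y": 0, "z": 0.008, "wx": 0, "wy": 0, "wz": 0, "grip": 0.2}
    - {"x": 0, "y": 0, "z": 0.002, "wx": 0, "wy": 0, "wz": 0, "grip": 0.2}
    - {"x": 0, "y": 0, "z": 0, "wx": 0, "wy": 0, "wz": 0, "grip": 0.2}
    - {"x": 0, "y": 0, "z": 0, "wx": 0, "wy": 0, "wz": 0, "grip": 0.2}

```text
clock: 26.6
eef_pos: [465.2, 115.2, 44.0]
eef_rot: [3.14, -0.0, 1.571]
wrist_force: [1.0, 0.7, -0.7]
finger_gap: 33.9
```

Request:
play_rows:
  commands:
    - {"x": 0, "y": 0, "z": 0.001, "wx": 0, "wy": 0, "wz": 0, "grip": 0.2}
    - {"x": 0, "y": 0, "z": 0.001, "wx": 0, "wy": 0, "wz": 0, "grip": 0.2}
    - {"x": 0, "y": 0, "z": 0.0003, "wx": 0, "wy": 0, "wz": 0, "grip": 0.2}
    - {"x": 0, "y": 0, "z": 0, "wx": 0, "wy": 0, "wz": 0, "grip": 0.2}
    - {"x": 0, "y": 0, "z": 0, "wx": 0, "wy": 0, "wz": 0, "grip": 0.2}

```text
clock: 27.22
eef_pos: [464.8, 115.2, 41.2]
eef_rot: [3.141, -0.0, 1.571]
wrist_force: [-0.8, -0.3, 3.8]
finger_gap: 33.9
```

```bash
python3 - <<'E'
from h import *
p,d=manip.camera("side");cv2.imwrite("pics/s9.png",cv2.resize(p[130:330,180:430,::-1],None,fx=3,fy=3))
E
```

View pics/s9.png

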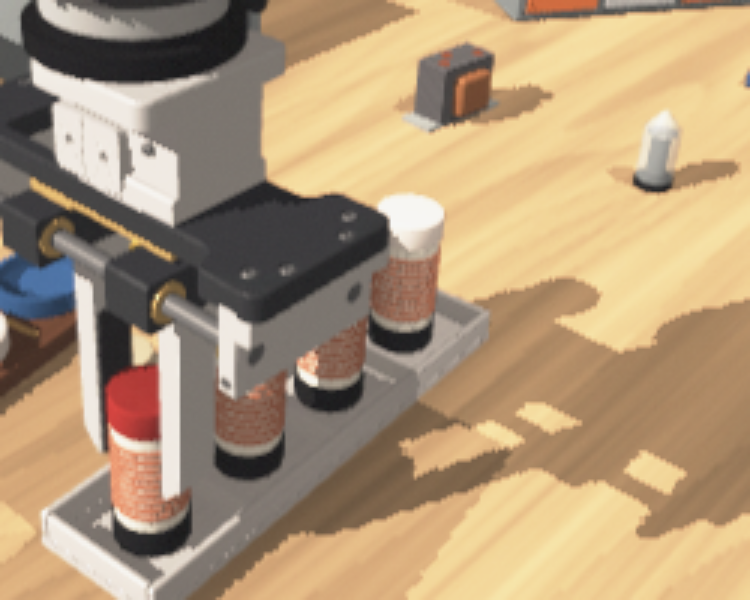

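Red is on the floor of the left bay, with a 4 N contact. I'll release it and retreat upwards and to the left, clear of the tray, so I can look.

Request:
play_rows:
  commands:
    - {"x": 0, "y": 0, "z": -0.0002, "wx": 0, "wy": 0, "wz": 0, "grip": 0.4}
    - {"x": 0, "y": 0, "z": 0, "wx": 0, "wy": 0, "wz": 0, "grip": 0.5}
    - {"x": 0, "y": 0, "z": 0, "wx": 0, "wy": 0, "wz": 0, "grip": 0.8}
    - {"x": 0, "y": 0, "z": 0, "wx": 0, "wy": 0, "wz": 0, "grip": 1.0}
    - {"x": 0, "y": 0, "z": -0.02, "wx": 0, "wy": 0, "wz": 0, "grip": 1.0}
    - {"x": 0, "y": 0, "z": -0.04, "wx": 0, "wy": 0, "wz": 0, "grip": 1.0}
    - {"x": 0, "y": 0, "z": -0.04, "wx": 0, "wy": 0, "wz": 0, "grip": 1.0}
    - {"x": 0, "y": 0, "z": -0.04, "wx": 0, "wy": 0, "wz": 0, "grip": 1.0}
    - {"x": 0.03, "y": -0.01, "z": -0.02, "wx": 0, "wy": 0, "wz": 0, "grip": 1.0}
    - {"x": 0.04, "y": -0.01, "z": 0, "wx": 0, "wy": 0, "wz": 0, "grip": 1.0}
    - {"x": 0.04, "y": -0.01, "z": 0, "wx": 0, "wy": 0, "wz": 0, "grip": 1.0}
    - {"x": 0.04, "y": -0.01, "z": 0, "wx": 0, "wy": 0, "wz": 0, "grip": 1.0}
    - {"x": 0.04, "y": -0.01, "z": 0, "wx": 0, "wy": 0, "wz": 0, "grip": 1.0}
    - {"x": 0.04, "y": -0.01, "z": 0, "wx": 0, "wy": 0, "wz": 0, "grip": 1.0}
    - {"x": 0.03, "y": -0.01, "z": 0, "wx": 0, "wy": 0, "wz": 0, "grip": 1.0}
    - {"x": 0, "y": 0, "z": 0, "wx": 0, "wy": 0, "wz": 0, "grip": 1.0}
    - {"x": 0, "y": 0, "z": 0, "wx": 0, "wy": 0, "wz": 0, "grip": 1.0}

```text
clock: 29.4
eef_pos: [394.8, 374.6, 201.1]
eef_rot: [-3.141, 0.0, 1.571]
wrist_force: [0.5, -0.1, 1.0]
finger_gap: 94.0
```

```bash
python3 - <<'E'
from h import *
for n in ("side","top"):
    p,d=manip.camera(n);cv2.imwrite(f"pics/{n}10.png",p[:,:,::-1])
    W=cloud(n,d);z=W[...,2]
    for c,x,y in (("white",475.6,-70.4),("blue",472,-8.6),("yellow",468.4,53.4),("red",464.8,115.2)):
        q=(z>76)&(z<90)&(np.hypot(W[...,0]-x,W[...,1]-y)<28)
        print(n,c,q.sum(),(W[q].mean(0)-[x,y,80]).round(1) if q.any() else None, np.median(p[q],0))
E
```

```text
side white 268 [0.5 4.  0.9] [245. 239. 229.]
side blue 319 [0.  3.4 0.8] [ 69. 102. 147.]
side yellow 388 [-0.3  2.6  0.8] [241.  209.  100.5]
side red 482 [-0.1  2.   0.8] [184.5  60.   56. ]
top white 438 [0.7 0.4 0. ] [179. 158. 134.]
top blue 433 [ 0.7 -0.2  0. ] [23. 55. 89.]
top yellow 429 [ 0.5 -0.7  0.1] [171. 123.   0.]
top red 430 [ 0.9 -1.2 -0. ] [117.   7.   1.]
```

View pics/top10.png

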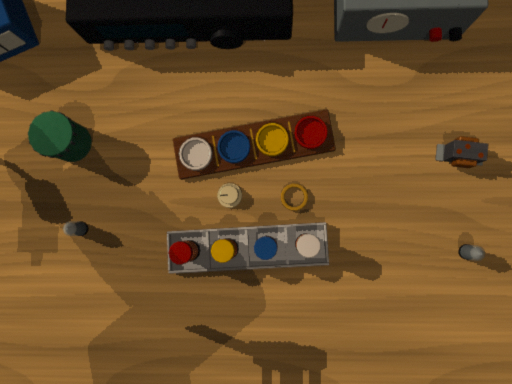

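View pics/side10.png

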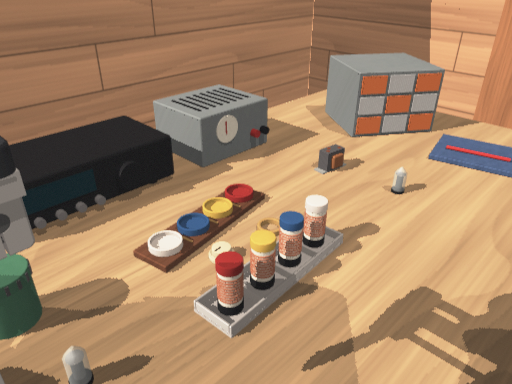

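All four coils stand upright in the tray. From left to right they are red (183,252), yellow (223,250), blue (265,247) and white (308,244). Cap heights are about 80 mm, which means the feet are on the bay floors, and the gripper is clear.

```bash
python3 -c "
from cell import manip
print(manip.sign_off())"
```

```text
the job is handed in; nothing more can be done
None
```

All four coils are in the tray in reverse order, and I handed the job in at about 29.5 s of the 102 s allowed. No verdict came back.

- **Order:** the rack held white, blue, yellow, red from left to right. The tray now holds red, yellow, blue, white from left to right.
- **Setting down:** I lowered each coil slowly until the wrist felt the bay floor (about 4–9 N), then let go and lifted away.
- **Final top camera check:** every cap sits within about 1.5 mm of its bay centre. Cap tops are at about 80 mm, which puts each foot on the 4 mm bay floor with the coil upright. The gripper was open and well clear of everything.
- **Disagreement:** the side camera placed the caps 2–4 mm further left (+y) than the top camera. I take this as a bias, because it sees part of each cap's side wall. Either reading is well inside the 12 mm of clearance around each coil.
- **Refused call:** my first move call was refused because its rows were incomplete, and nothing moved. No check failed.

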